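Shim the rocking polarimeter

TASK

One foot of the white polarimeter does not reach the bench, so the instrument rocks. Push the wooden wedge along the bench, thin edge first, under that foot until the foot sits snugly on it, without jacking the instrument up or shoving it about. Then press down with the fingertips on the round pad above that foot to check that it no longer rocks, and let go; do not pick anything up and leave the other things alone.

Things in the scene. Friction and masses are not known exactly. Their poses are not given: they have to be found in the camera images.
- polarimeter: White polarimeter, about 3 kg, loose, up to 215 mm tall, on four feet, each at the end of a diagonal arm. Origin: middle of the four feet, at bench height; x away from the robot, y left (at yaw 0), z up. Feet at x, y = +-110 mm; tall parts only at x above -15 mm. It stands level on three; the one at (-110, -110) hangs 8 mm up. About 3 to 5 N down on that corner rocks it, by up to 0.05 rad.
- short_foot (a point): Lowest point of the foot that does not reach the bench: the middle of a round-ended grey foot 24 mm in diameter, 8 mm above the bench at the start.
- foot_pad (a point): Centre of the flat top of the round white pad right above that foot, 38 mm in diameter, 50 mm above the bench. Press here.
- wedge: Plain wooden wedge, loose, 60 g, 90 mm long (x), 72 mm wide (y). Origin: middle of its underside; x points to the thin edge, which starts roughly towards the foot. 18 mm thick at the heel (x = -45, upright face to push on), tapering to 2 mm (x = +45); 8 mm at x = +11. Slides with under 1 N until it meets the foot, then the push rises steeply, snug at 3 to 8 N; stays when let go.
- reagent_bottle: Amber bottle with black cap, 56 mm in diameter, 110 mm tall, loose; leave alone. Origin: centre of its underside.
- cover_disc: Grey stepped disc, 110 mm in diameter, 24 mm tall, loose; leave alone. Origin: centre of its underside.
- screwdriver: Screwdriver 170 mm long lying on the bench, loose; leave alone. Origin: about its middle.
Not all that is in view belongs to the job. What is meant by the wedge is not blue or green, and is the larger of those in its own colour.

How it is judged:
By the outcome, as a careful person would: the job done as asked, in the order asked, and still so for the second after the job is handed in, with the robot touching nothing.
It also fails if it takes over 56 s, if anything falls off the work surface, if the arm or the gripper's body presses on something with over 40 N, if the wrist force passes 120 N, or if a joint passes its speed limit or range.

ROBOT

A 7-joint arm with a two-finger parallel gripper is mounted at the origin on the work surface. World frame = base frame: x ahead of the robot, y to its left, z up, the work surface at z = 0. Lengths are in mm, angles in rad, forces in N, time in s.
With the tool pointing down it reaches from about 400 to 850 mm from the base axis. Payload 4.4 kg.
Tool frame: the origin (TCP) lies at the very end of the fingers, on their centre line; the grasp point (between the pads) lies 19 mm behind it; z points along the fingers, y is the direction in which the jaws open and shut (so a half turn about z gives the same grasp; the last joint's range is limited). The gripper opens to 94 mm and grips with 3 to 60 N. Pads are 16 mm wide; open, the fingers measure 119 mm over their backs; the gripper's body (75 mm by 177 mm) begins 78 mm behind the grasp point.
Start: joints at [1.159, 0.628, 0.038, 1.517, -0.027, 0.996, -0.02], TCP at [220.347, -611.527, 166.778] pointing down, gripper open.
Joint ranges: [-3.06, 3.06], [-0.37, 2.12], [-1.25, 1.32], [0.18, 2.47], [-1.1, 4.24], [0.23, 1.98], [-2.94, 2.94]. Speed limits (rad/s): [2.57, 2.57, 3.14, 3.14, 3.14, 3.14, 3.14].

INTERFACE

Orientations are given as a 3x3 rotation matrix whose columns are the frame's x, y, z axes.
In Python, from workcell import bot gives the robot as it stands. The module is installed in compiled form; this text tells all that it offers.
- The arm moves only by the tool jog_arm, never from a script. Its argument "plan" is a list of rows, each a list of 7 numbers: the shift along the world's x, y, z in cm, then the turn, a rotation vector about the world's x, y, z in degrees, then the opening, from 0 (shut) to 1 (fully open). A call has 1 to 8 rows; each row is the pose to reach, as a shift and turn from the pose measured when the call began; what a row does not reach only later rows make up. A row lasts 1/10 s, in which the tool goes at most 50 mm and 8.59 degrees, less where a joint would pass 70% of its speed; a pose out of reach is approached as far as the arm can. A call with a gripper value outside its range is refused whole. The fingers move at their own pace and stop on an object; the grip force is fixed at half the most. Time passes only in rows, so rows that repeat a pose let the fingers close. It gives the time, the measured TCP pose, the force and the opening at its end, in the units of the state.
- bot.get_obs(): the state, without advancing time (a new reading comes with each control period).
- bot.get_image(name): name is "scene" or "side" or "wrist"; returns a dict with "frame" (420x560x3 uint8, red, green, blue), "K" (3x3 intrinsics, pixels), "position" and "rotation" of the camera in the world; the wrist camera has in their place "T_tool_cam" (4x4, takes a point from camera to tool coordinates, whose origin is the TCP and whose axes are the flange's). Camera axes: x right, y down, z forward; pixel columns grow to the right and rows downward; lengths in mm; the calibration is good to about 2 mm. A picture is of the moment at which its call begins: read the wrist's pose just before it. There is no depth.
- bot.hand_in(): hands the job in, once; it reports no verdict.
The state is a dict: "time": time; "joint_positions": joint angles; "joint_vel": joint speeds; "joint_efforts": joint torques, N m; "position": TCP position; "eef_rot": TCP orientation; "ft_force": force on the tool from outside, world axes, zero at the start; "wrist_torque": the same for the moment, N m; "finger_gap": finger opening in mm.
Only numpy, scipy, OpenCV 4.12 (cv2) and the standard library are available. Lean on these libraries where they do the work, as an engineer would, in place of code of your own. Each camera call takes 0.05 s, during which the arm holds its last target. There are 200 camera calls.

## Working session

There is one attempt and no reset: what is moved stays moved. The work goes in short steps, Python scripts to look and compute and a tool call to move; the robot and the scene stay as the last step left them, time stands still between calls to the robot, and variables do not carry over. Pictures are saved under pics/ and viewed, on a budget of 10 in all, crops included, one or two more only if the job needs it, and the job is handed in when it is done.

Besides the shell and the picture viewer there is one more tool, called after ">>>" by a JSON object that holds its "method" and its "body", one argument or row to a line. jog_arm: Moves the arm, as the interface text tells. Its arguments: {"type":"object","properties":{"plan":{"type":"array","items":{"type":"array","items":{"type":"number"}}}},"required":["plan"]}

```bash
mkdir -p pics; cat > h.py <<'E'
import numpy as np, cv2
from workcell import bot
def snap(cam, name):
    o=bot.get_obs(); im=bot.get_image(cam)
    if cam=='wrist':
        T=np.eye(4); T[:3,:3]=o['eef_rot']; T[:3,3]=o['position']
        T=T@np.array(im['T_tool_cam']); R,p=T[:3,:3],T[:3,3]
    else: R,p=np.array(im['rotation']),np.array(im['position'])
    np.savez(f'pics/{name}.npz',K=im['K'],R=R,p=p,f=im['frame'])
    cv2.imwrite(f'pics/{name}.png',im['frame'][:,:,::-1]); return o
def crop(name,u0,v0,u1,v1,s):
    f=np.load(f'pics/{name}.npz')['f'][v0:v1,u0:u1,::-1]
    cv2.imwrite(f'pics/{name}_c.png',cv2.resize(f,None,fx=s,fy=s,interpolation=cv2.INTER_CUBIC))
def ray(name,u,v,z):
    d=np.load(f'pics/{name}.npz'); r=d['R']@np.linalg.solve(d['K'],[u,v,1.]); return d['p']+r*(z-d['p'][2])/r[2]
def proj(name,P):
    d=np.load(f'pics/{name}.npz'); c=d['R'].T@(np.array(P,float)-d['p']); q=d['K']@c; return q[:2]/q[2]
E
python3 - <<'E'
from h import *
o=snap('scene','s0'); snap('side','d0'); print(o['time'],o['position'],o['eef_rot'],o['ft_force'])
a=[np.load(f'pics/{n}.npz') for n in('s0','d0')]
for x in a: print(x['p'],x['R'][:,2])
E
```

```text
0.0 [ 220.0631941  -610.82506808  165.87458676] [[ 9.40808925e-01  3.38936683e-01 -7.00354606e-04]
 [ 3.38937400e-01 -9.40807313e-01  1.74329025e-03]
 [-6.80337200e-05 -1.87747939e-03 -9.99998235e-01]] [ 0.53956245 -0.5826012  -0.15287782]
[968.44706598 513.65400903 892.82842751] [-0.3786718  -0.44663184 -0.81063411]
[ 399.24884482 -947.39452706  763.8654286 ] [ 0.13198511  0.82759257 -0.54559185]
```

View pics/s0.png

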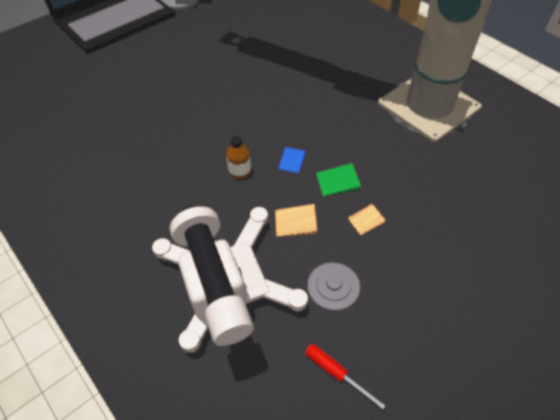

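View pics/d0.png

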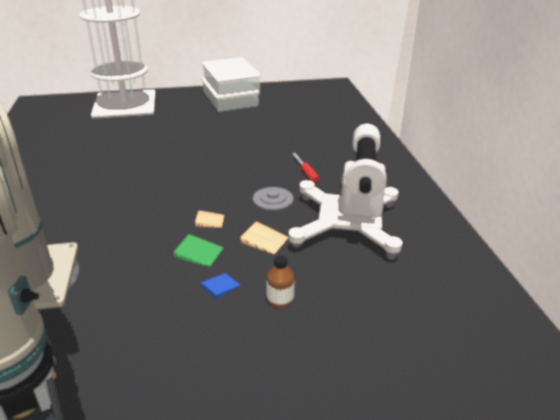

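In the scene view, the wood-coloured candidates are a larger one at (296,221) and a smaller one at (367,219); the green (338,180) and blue (291,160) ones are ruled out. The larger fits. The foot pads are at (259,215), (162,248), (298,298) and (190,340). I'll enlarge to confirm and measure.

```bash
python3 - <<'E'
from h import *
for uv in [(259,215),(162,248),(298,298),(190,340)]: print('pad',ray('s0',*uv,50).round())
for uv in [(307,187),(296,233),(388,192),(392,243)]: print('padd',ray('d0',*uv,50).round())
for uv in [(296,221),(367,219),(338,180),(291,160),(334,285)]: print('w',ray('s0',*uv,8).round())
print('bottle',ray('s0',240,172,0).round())
crop('s0',220,180,420,330,4)
E
```

```text
pad [617.  12.  50.]
pad [826. -56.  50.]
pad [686. 218.  50.]
pad [894. 150.  50.]
padd [681. 200.  50.]
padd [611.   4.  50.]
padd [883. 141.  50.]
padd [817. -69.  50.]
w [546.  56.   8.]
w [419. 159.   8.]
w [387.  32.   8.]
w [431. -94.   8.]
w [595. 231.   8.]
bottle [ 549. -153.    0.]
```

View pics/s0_c.png

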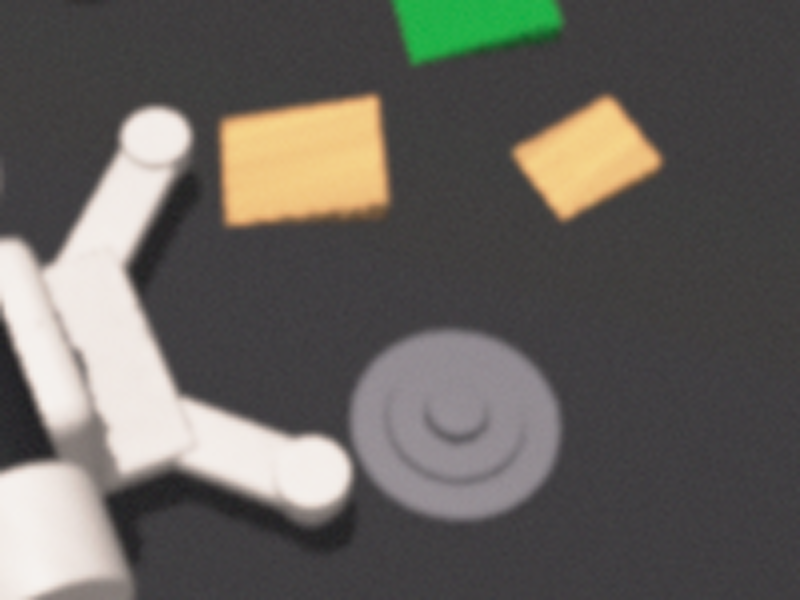

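The larger wooden piece is the wedge, at about (546,56). It is the bigger of the two wood-coloured pieces and its thin edge faces pad (259,215). That pad is the (-110,-110) foot at about (614,8), with the polarimeter yawed about -19°. Next I'll move over it with the jaws across the push direction.

>>> {"method": "jog_arm", "body": {
  "plan": [
    [14,34,11,0,0,62,0.5],
    [14,34,11,0,0,62,0.5],
    [14,34,11,0,0,62,0.5],
    [14,34,11,0,0,62,0.5],
    [14,34,11,0,0,62,0.5],
    [14,34,11,0,0,62,0.5],
    [14,34,11,0,0,62,0.5],
    [14,34,11,0,0,62,0.5]
  ]
}}

```text
time: 0.9
position: [361.2, -267.6, 276.9]
eef_rot: [[0.135, 0.991, -0.001], [0.991, -0.135, 0.0], [0.0, -0.001, -1.0]]
ft_force: [-0.2, 0.0, 1.2]
finger_gap: 47.2
```

>>> {"method": "jog_arm", "body": {
  "plan": [
    [12,34,0,0,0,62,0.5],
    [12,34,0,0,0,62,0.5],
    [12,34,0,0,0,62,0.5],
    [12,34,0,0,0,62,0.5],
    [12,34,0,0,0,62,0.5],
    [12,34,0,0,0,62,0.5],
    [12,34,0,0,0,62,0.5],
    [12,34,0,0,0,62,0.5]
  ]
}}

```text
time: 1.7
position: [481.8, 78.4, 277.0]
eef_rot: [[-0.818, 0.576, 0.0], [0.576, 0.818, 0.003], [0.002, 0.003, -1.0]]
ft_force: [-0.3, 0.9, 0.6]
finger_gap: 47.1
```

```bash
python3 - <<'E'
from h import *
o=snap('wrist','w0'); print(o['time'],o['position'],o['eef_rot'],o['ft_force'],o['finger_gap'],o['joint_positions'])
print(np.load('pics/w0.npz')['p'])
for P in [(546,56,8),(614,8,50)]: print(proj('w0',P))
E
```

```text
1.7 [481.79270037  78.43995002 277.03393566] [[-8.17524377e-01  5.75893987e-01  9.22714953e-05]
 [ 5.75890973e-01  8.17519559e-01  3.37023680e-03]
 [ 1.86546535e-03  2.80838906e-03 -9.99994316e-01]] [-0.33826202  0.8759993   0.59621678] 47.121525899421435 [ 0.30993711  0.33659133 -0.71265327  1.78194256  0.23986732  1.11114013
  0.47502637]
[415.4015758  124.02121941 496.18776421]
[292.51703586 207.71851827]
[293.02630926 277.07154159]
```

View pics/w0.png

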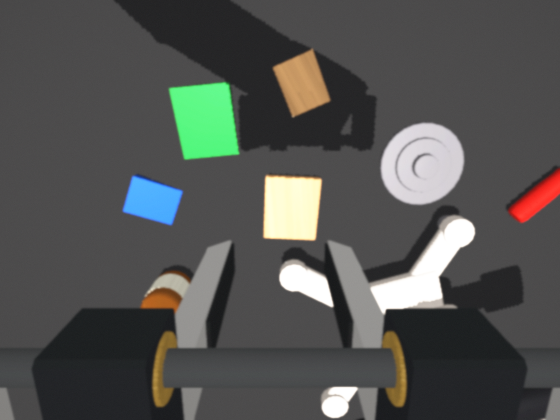

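The wrist view shows the wedge with heel corners near (266,176) and (322,178), thin-edge corners near (263,239) and (316,241), and the pad at about (294,275).

```bash
python3 - <<'E'
from h import *
for f in(0,):
    H=[ray('w0',266,176,18),ray('w0',322,178,18)];T=[ray('w0',263,239,2),ray('w0',316,241,2)]
    h=(H[0]+H[1])/2;t=(T[0]+T[1])/2;d=(t-h)[:2]
    print(h,t,np.linalg.norm(d),np.degrees(np.arctan2(d[1],d[0])),np.linalg.norm(H[0]-H[1]),np.linalg.norm(T[0]-T[1]))
print('pad',ray('w0',294,275,50), ray('w0',458,231,50))
# scene
H=[ray('s0',314.5,204,18),ray('s0',317.5,231,18)];T=[ray('s0',275,210,2),ray('s0',276,236.5,2)]
print([x.round() for x in H+T])
crop('w0',230,150,350,300,4)
E
```

```text
[509.86539454  82.88418656  18.        ] [584.6058646   24.46402819   2.        ] 94.86333732614018 -38.01261414670233 73.51544542201995 75.49644768175646
pad [612.25755722  10.76385896  50.        ] [682.1718809  216.87933435  50.        ]
[array([487.,  53.,  18.]), array([533., 113.,  18.]), array([560.,  -3.,   2.]), array([606.,  55.,   2.])]
```

View pics/w0_c.png

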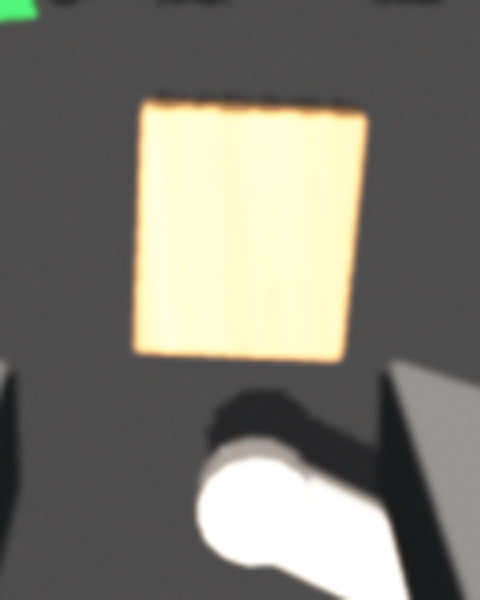

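Wrist and scene agree: heel centre (510,83), heading -38°, foot at about (613,10), roughly 6 mm off the wedge's axis. I'll lower the tool behind the heel.

>>> {"method": "jog_arm", "body": {
  "plan": [
    [0,2.6,-5,0,0,-2,0.4],
    [0,2.6,-10,0,0,-2,0.4],
    [0,2.6,-15,0,0,-2,0.4],
    [0,2.6,-20,0,0,-2,0.4],
    [0,2.6,-24,0,0,-2,0.4],
    [0,2.6,-26,0,0,-2,0.4],
    [0,2.6,-26.9,0,0,-2,0.4],
    [0,2.6,-26.9,0,0,-2,0.4]
  ]
}}

```text
time: 2.55
position: [481.2, 102.4, 7.2]
eef_rot: [[-0.795, 0.606, -0.002], [0.606, 0.795, 0.002], [0.003, 0.0, -1.0]]
ft_force: [-0.2, -0.8, 0.0]
finger_gap: 37.6
```

>>> {"method": "jog_arm", "body": {
  "plan": [
    [1.5,-1.0,0,0,0,0,0.4],
    [2.5,-1.7,0,0,0,0,0.4],
    [3.3,-2.2,0,0,0,0,0.4],
    [4.1,-2.7,0,0,0,0,0.4],
    [4.9,-3.2,0,0,0,0,0.4],
    [5.6,-3.7,0,0,0,0,0.4],
    [6.2,-4.1,0,0,0,0,0.4],
    [6.2,-4.1,0,0,0,0,0.4]
  ]
}}

```text
time: 3.35
position: [544.1, 60.7, 7.1]
eef_rot: [[-0.794, 0.607, -0.001], [0.607, 0.794, 0.002], [0.002, 0.0, -1.0]]
ft_force: [-0.4, -0.5, -0.6]
finger_gap: 37.9
```

```bash
python3 - <<'E'
from h import *
o=snap('wrist','w1');snap('side','d1'); print(o['time'],o['position'],o['ft_force'])
a=np.load('pics/w1.npz')['f'];b=np.load('pics/d1.npz')['f']
print(proj('d1',(550,55,10)),proj('w1',(613,10,50)))
q=cv2.resize(b[190:290,210:350],(560,400),interpolation=cv2.INTER_CUBIC)
A=cv2.resize(a[130:330,210:330],(240,400),interpolation=cv2.INTER_CUBIC)
cv2.imwrite('pics/m1.png',np.hstack([A,q])[:,:,::-1])
E
```

```text
3.35 [544.14105564  60.69829119   7.05949826] [-0.38713324 -0.5382002  -0.63480811]
[266.66601177 236.34784139] [282.57043418 395.44469593]
```

View pics/m1.png

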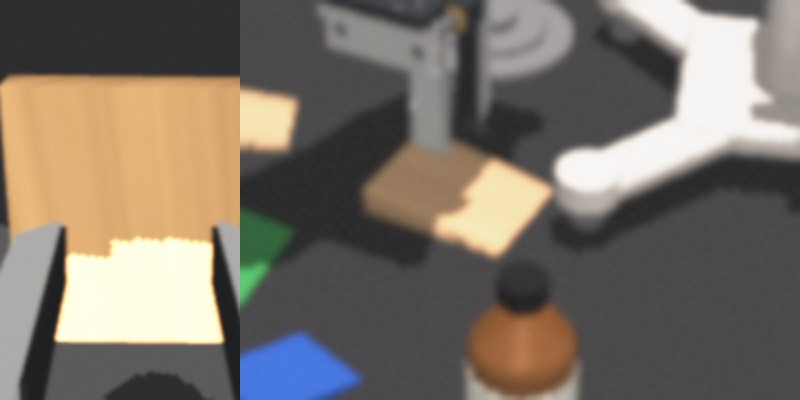

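```bash
python3 - <<'E'
from h import *
o=bot.get_obs();p=o['position'];y=o['eef_rot'][:,1];x=o['eef_rot'][:,0]
print(o['time'],p)
m=lambda q:((q-[210,190])*4+[240,0]).round()
for s in(-25,25): print(s,m(proj('d1',p+y*s)),proj('w1',p+y*s))
for n,P in dict(H0=(487,53,18),H1=(533,113,18),T0=(560,-3,2),T1=(606,55,2)).items(): print(n,m(proj('d1',P)))
for n,uv in dict(HL=(362,188),HR=(415,140),T0=(495,257),T1=(552,188)).items():
    u,v=(uv[0]-240)/4+210,uv[1]/4+190; print(n,ray('d1',u,v,18 if n[0]=='H' else 2).round(1))
for n,u,v,z in [('HL',212,170,18),('T',238,300,2),('T',322,300,2)]: print(n,ray('w1',u,v,z).round(1))
cv2.imwrite('pics/d1c.png',cv2.resize(np.vstack([np.load('pics/d1.npz')['f'][140:280,180:360,::-1]]),None,fx=4,fy=4))
E
```

```text
3.45 [542.92061973  61.62918713   7.0182028 ]
-25 [433. 206.] [239.80141549 228.40204967]
25 [473. 163.] [319.77439477 228.27774211]
H0 [363. 187.]
H1 [426. 123.]
T0 [499. 253.]
T1 [557. 187.]
HL [486.2  51.9  18. ]
HR [524.1  95.9  18. ]
T0 [557.2  -6.1   2. ]
T1 [602.6  54.6   2. ]
HL [488.5  54.8  18. ]
T [568.1   6.8   2. ]
T [602.7  52.    2. ]
```

View pics/w1.png

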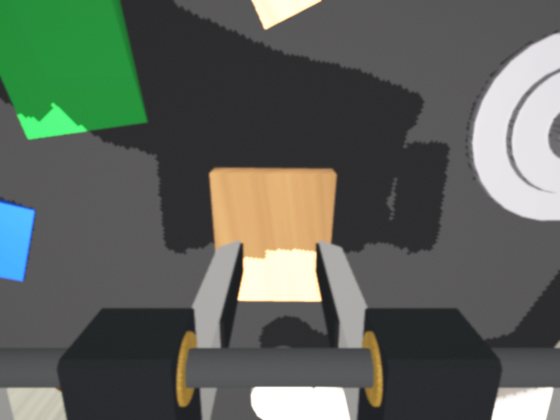

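```bash
python3 - <<'E'
from h import *
d=np.load('pics/d1.npz')
for n,(a,b),yy in [('near',(430,152),41),('far',(482,130),81)]:
    r=d['R']@np.linalg.solve(d['K'],[(a-240)/4+210,b/4+190,1.]); print(n,d['p']+r*(yy-d['p'][1])/r[1])
print('heel width',np.linalg.norm(ray('w1',212,170,18)-ray('w1',336,170,18)), np.load('pics/w1.npz')['p'])
o=bot.get_obs();p=o['position'];R=o['eef_rot']
for up in(0,20,30,40):
  for x in(-8,8): print(up,x,[proj('w1',p+R@[x,s,-up]).round() for s in(-31,-19,19,31)])
E
```

```text
near [526.22887089  41.          47.57202411]
far [563.63710482  81.          31.36391424]
heel width 70.4196453501267 [479.95447063 109.228208   226.23075541]
0 -8 [array([231., 240.]), array([250., 240.]), array([310., 240.]), array([329., 240.])]
0 8 [array([230., 216.]), array([249., 216.]), array([310., 216.]), array([330., 216.])]
20 -8 [array([226., 253.]), array([247., 253.]), array([313., 253.]), array([333., 253.])]
20 8 [array([225., 227.]), array([246., 227.]), array([313., 227.]), array([334., 227.])]
30 -8 [array([224., 261.]), array([246., 261.]), array([314., 260.]), array([336., 260.])]
30 8 [array([223., 233.]), array([245., 233.]), array([315., 233.]), array([337., 233.])]
40 -8 [array([221., 269.]), array([244., 269.]), array([316., 269.]), array([339., 268.])]
40 8 [array([220., 240.]), array([243., 240.]), array([317., 240.]), array([340., 240.])]
```

View pics/d1c.png

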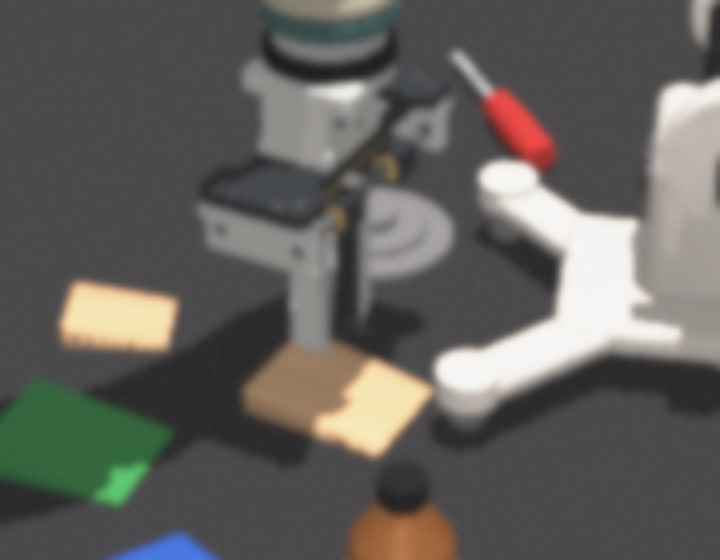

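The fingertips look about 38 mm short of the reported TCP. The wrist view matches tips at "up 40", the side view puts them at z≈31–47 with TCP z = 7, and the wedge hasn't moved with the force near zero. So they passed over the wedge. I'll back off behind the heel and feel downward.

>>> {"method": "jog_arm", "body": {
  "plan": [
    [-2.5,1.7,0,0,0,0,0.4],
    [-5,3.4,0,0,0,0,0.4],
    [-6.3,4.2,0,0,0,0,0.4],
    [-6.3,4.2,-1,0,0,0,0.4],
    [-6.3,4.2,-2,0,0,0,0.4],
    [-6.3,4.2,-2.5,0,0,0,0.4],
    [-6.3,4.2,-2.5,0,0,0,0.4]
  ]
}}

```text
time: 4.15
position: [479.9, 102.7, -19.2]
eef_rot: [[-0.794, 0.607, -0.004], [0.607, 0.794, 0.001], [0.004, -0.002, -1.0]]
ft_force: [-0.7, -0.7, 0.2]
finger_gap: 37.6
```

>>> {"method": "jog_arm", "body": {
  "plan": [
    [0,0,-0.3,0,0,0,0.4],
    [0,0,-0.6,0,0,0,0.4],
    [0,0,-0.9,0,0,0,0.4],
    [0,0,-0.9,0,0,0,0.4]
  ]
}}

```text
time: 4.55
position: [479.7, 102.6, -28.6]
eef_rot: [[-0.794, 0.607, -0.004], [0.607, 0.794, 0.001], [0.004, -0.002, -1.0]]
ft_force: [-0.9, 0.3, 0.1]
finger_gap: 37.6
```

TCP z = -29 with no contact confirms the tips end well short of the reported TCP. Now I'll push.

>>> {"method": "jog_arm", "body": {
  "plan": [
    [1.0,-0.7,-0.1,0,0,0,0.4],
    [2.0,-1.35,-0.2,0,0,0,0.4],
    [2.8,-1.85,-0.2,0,0,0,0.4],
    [3.6,-2.4,-0.2,0,0,0,0.4],
    [4.4,-2.9,-0.2,0,0,0,0.4],
    [5.2,-3.4,-0.2,0,0,0,0.4],
    [5.9,-3.9,-0.2,0,0,0,0.4],
    [5.9,-3.9,-0.2,0,0,0,0.4]
  ]
}}

```text
time: 5.35
position: [540.1, 62.5, -30.6]
eef_rot: [[-0.793, 0.609, -0.003], [0.609, 0.793, 0.001], [0.003, -0.001, -1.0]]
ft_force: [-0.5, 0.1, -1.0]
finger_gap: 37.7
```

```bash
python3 - <<'E'
from h import *
o=snap('wrist','w2');snap('side','d2'); print(o['time'],o['position'],o['ft_force'])
a=np.load('pics/w2.npz')['f'];b=np.load('pics/d2.npz')['f']
q=cv2.resize(b[190:290,230:350],(480,400),interpolation=cv2.INTER_CUBIC)
A=cv2.resize(a[180:380,200:360],(320,400),interpolation=cv2.INTER_CUBIC)
cv2.imwrite('pics/m2.png',np.hstack([A,q])[:,:,::-1])
E
```

```text
5.35 [540.11582055  62.50446231 -30.59202354] [-0.50519678  0.11759547 -1.04517689]
```

View pics/m2.png

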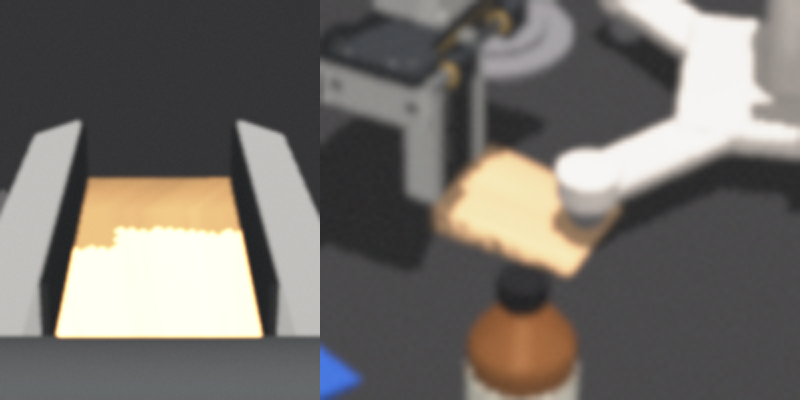

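The wedge is moving squarely with the fingers and its thin edge is under the foot. Now I'll creep until the force rises.

>>> {"method": "jog_arm", "body": {
  "plan": [
    [0.3,-0.23,0,0,0,0,0.4],
    [0.6,-0.46,0,0,0,0,0.4],
    [0.9,-0.69,0,0,0,0,0.4],
    [1.1,-0.85,0,0,0,0,0.4],
    [1.1,-0.85,0,0,0,0,0.4]
  ]
}}

```text
time: 5.95
position: [550.1, 54.7, -30.6]
eef_rot: [[-0.794, 0.608, -0.004], [0.608, 0.794, 0.001], [0.004, -0.002, -1.0]]
ft_force: [0.2, -0.0, -0.7]
finger_gap: 37.5
```

>>> {"method": "jog_arm", "body": {
  "plan": [
    [0.16,-0.12,0,0,0,0,0.4],
    [0.32,-0.24,0,0,0,0,0.4],
    [0.32,-0.24,0,0,0,0,0.4]
  ]
}}

```text
time: 6.25
position: [553.7, 52.0, -30.6]
eef_rot: [[-0.794, 0.608, -0.004], [0.608, 0.794, 0.001], [0.004, -0.002, -1.0]]
ft_force: [-0.8, 0.8, -0.5]
finger_gap: 37.7
```

>>> {"method": "jog_arm", "body": {
  "plan": [
    [0.16,-0.12,0,0,0,0,0.4],
    [0.24,-0.18,0,0,0,0,0.4],
    [0.24,-0.18,0,0,0,0,0.4]
  ]
}}

```text
time: 6.55
position: [556.3, 50.0, -30.6]
eef_rot: [[-0.794, 0.608, -0.004], [0.608, 0.794, 0.001], [0.003, -0.002, -1.0]]
ft_force: [-0.7, 0.5, 0.1]
finger_gap: 37.7
```

>>> {"method": "jog_arm", "body": {
  "plan": [
    [0.16,-0.12,0,0,0,0,0.4],
    [0.16,-0.12,0,0,0,0,0.4]
  ]
}}

```text
time: 6.75
position: [558.0, 48.8, -30.6]
eef_rot: [[-0.793, 0.609, -0.004], [0.609, 0.793, 0.001], [0.003, -0.002, -1.0]]
ft_force: [0.5, 0.9, -0.0]
finger_gap: 37.9
```

>>> {"method": "jog_arm", "body": {
  "plan": [
    [0.16,-0.12,0,0,0,0,0.4],
    [0.16,-0.12,0,0,0,0,0.4]
  ]
}}

```text
time: 6.95
position: [558.7, 48.3, -30.6]
eef_rot: [[-0.794, 0.608, -0.005], [0.608, 0.794, 0.001], [0.005, -0.002, -1.0]]
ft_force: [-3.1, 2.2, 2.6]
finger_gap: 37.4
```

The force has risen to about 3.8 N, so the wedge has met the foot. One more small step.

>>> {"method": "jog_arm", "body": {
  "plan": [
    [0.2,-0.15,0,0,0,0,0.4],
    [0.2,-0.15,0,0,0,0,0.4]
  ]
}}

```text
time: 7.15
position: [559.0, 48.0, -30.6]
eef_rot: [[-0.794, 0.608, -0.008], [0.608, 0.794, 0.002], [0.008, -0.003, -1.0]]
ft_force: [-5.0, 3.2, 5.2]
finger_gap: 37.6
```

About 5.9 N horizontally, within the 3–8 N snug range. I'll back off, rise, shut the fingers and turn to square up with the instrument.

>>> {"method": "jog_arm", "body": {
  "plan": [
    [-1.5,1.15,0,0,0,0,0.4],
    [-3.2,2.4,0,0,0,0,0.4],
    [-3.2,2.4,3,0,0,0,0.2],
    [-3.2,2.4,7,0,0,6,0],
    [-3.2,2.4,11,0,0,12,0],
    [-3.2,2.4,12,0,0,18,0],
    [-3.2,2.4,12,0,0,18,0],
    [-3.2,2.4,12,0,0,18,0]
  ]
}}

```text
time: 7.95
position: [527.2, 71.0, 88.9]
eef_rot: [[-0.942, 0.336, -0.008], [0.336, 0.942, -0.001], [0.007, -0.003, -1.0]]
ft_force: [0.0, 0.2, 0.6]
finger_gap: 0.3
```

```bash
python3 - <<'E'
from h import *
o=snap('wrist','w3');snap('side','d3');snap('scene','s3'); print(o['time'],o['position'],o['ft_force'],o['finger_gap'])
a,b,c=[np.load(f'pics/{n}.npz')['f'] for n in('w3','d3','s3')]
r=lambda x,s:cv2.resize(x,s,interpolation=cv2.INTER_CUBIC)
cv2.imwrite('pics/m3.png',np.vstack([np.hstack([r(b[190:290,250:350],(400,400)),r(c[180:280,220:320],(400,400))]),])[:,:,::-1])
print(proj('w3',(613,9,50)),proj('s3',(613,9,50)),proj('d3',(613,9,50)))
# pad blob in wrist
for n,P in (('s3',(613,9,50)),('d3',(613,9,50))):
    u,v=proj(n,P).round().astype(int); f=np.load(f'pics/{n}.npz')['f'].min(2)
    print(n,np.median(f[v-2:v+3,u-2:u+3]))
E
```

```text
7.95 [527.19583351  71.03978658  88.90136808] [0.01250057 0.17947755 0.61922356] 0.30578889592634917
[242.80849762 333.92891263] [259.77230155 213.17090574] [296.40798092 231.56427458]
s3 233.0
d3 245.0
```

View pics/m3.png

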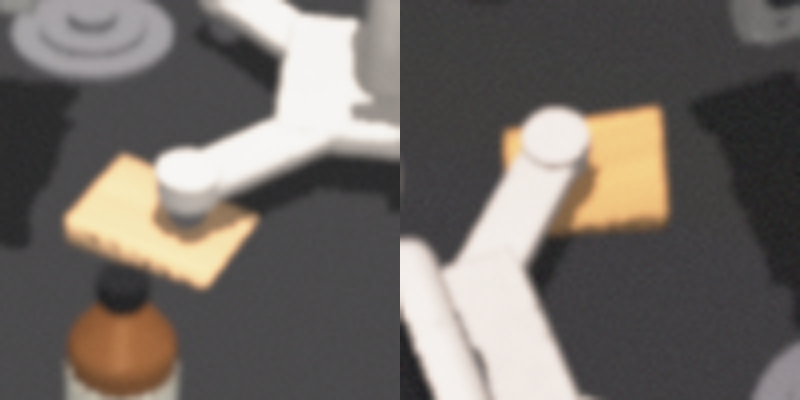

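The foot sits on the wedge and the instrument hasn't moved. The pad is seen at side (296.3,232.5) and scene (259,213.3), matching projections of (613,9,50). I'll go above it and descend.

>>> {"method": "jog_arm", "body": {
  "plan": [
    [4,-3,0,0,0,0,0],
    [8,-5.8,0,0,0,0,0],
    [8.6,-6.2,0,0,0,0,0],
    [8.6,-6.2,-2,0,0,0,0],
    [8.6,-6.2,-4,0,0,0,0],
    [8.6,-6.2,-5.5,0,0,0,0],
    [8.6,-6.2,-6.0,0,0,0,0],
    [8.6,-6.2,-6.0,0,0,0,0]
  ]
}}

```text
time: 8.9
position: [611.4, 9.9, 27.2]
eef_rot: [[-0.943, 0.333, -0.012], [0.333, 0.943, -0.001], [0.011, -0.005, -1.0]]
ft_force: [0.0, -0.3, -0.1]
finger_gap: 0.2
```

>>> {"method": "jog_arm", "body": {
  "plan": [
    [0,0,-0.2,0,0,0,0],
    [0,0,-0.4,0,0,0,0],
    [0,0,-0.6,0,0,0,0],
    [0,0,-0.6,0,0,0,0]
  ]
}}

```text
time: 9.3
position: [611.6, 9.8, 21.4]
eef_rot: [[-0.943, 0.333, -0.012], [0.333, 0.943, -0.001], [0.011, -0.005, -1.0]]
ft_force: [0.2, -0.4, -0.9]
finger_gap: 0.7
```

>>> {"method": "jog_arm", "body": {
  "plan": [
    [0,0,-0.2,0,0,0,0],
    [0,0,-0.4,0,0,0,0],
    [0,0,-0.4,0,0,0,0]
  ]
}}

```text
time: 9.6
position: [611.3, 9.7, 17.1]
eef_rot: [[-0.943, 0.333, -0.012], [0.334, 0.943, -0.001], [0.011, -0.005, -1.0]]
ft_force: [-0.6, 0.1, -0.3]
finger_gap: 0.5
```

>>> {"method": "jog_arm", "body": {
  "plan": [
    [0,0,-0.2,0,0,0,0],
    [0,0,-0.3,0,0,0,0],
    [0,0,-0.3,0,0,0,0]
  ]
}}

```text
time: 9.9
position: [611.1, 9.6, 13.9]
eef_rot: [[-0.943, 0.333, -0.012], [0.333, 0.943, -0.001], [0.011, -0.005, -1.0]]
ft_force: [-0.4, 1.4, 0.7]
finger_gap: 0.9
```

>>> {"method": "jog_arm", "body": {
  "plan": [
    [0,0,-0.2,0,0,0,0],
    [0,0,-0.2,0,0,0,0]
  ]
}}

```text
time: 10.1
position: [610.9, 9.6, 11.6]
eef_rot: [[-0.943, 0.333, -0.013], [0.334, 0.943, -0.001], [0.012, -0.005, -1.0]]
ft_force: [-0.4, 0.2, -0.3]
finger_gap: 0.3
```

>>> {"method": "jog_arm", "body": {
  "plan": [
    [0,0,-0.2,0,0,0,0],
    [0,0,-0.2,0,0,0,0]
  ]
}}

```text
time: 10.3
position: [611.2, 9.6, 10.8]
eef_rot: [[-0.943, 0.333, -0.012], [0.333, 0.943, -0.002], [0.011, -0.006, -1.0]]
ft_force: [-2.1, -1.1, 8.0]
finger_gap: 0.1
```

>>> {"method": "jog_arm", "body": {
  "plan": [
    [0,0,-0.15,0,0,0,0],
    [0,0,-0.15,0,0,0,0],
    [0,0,-0.15,0,0,0,0]
  ]
}}

```text
time: 10.6
position: [611.2, 9.5, 10.8]
eef_rot: [[-0.943, 0.334, -0.012], [0.334, 0.943, -0.002], [0.01, -0.006, -1.0]]
ft_force: [-2.7, -1.2, 11.0]
finger_gap: 0.4
```

At 11 N the pad gave no measurable movement (z stayed at 10.8), well above the 3–5 N that rocked it before. Letting go.

>>> {"method": "jog_arm", "body": {
  "plan": [
    [0,0,1,0,0,0,0],
    [0,0,4,0,0,0,0],
    [0,0,8,0,0,0,0],
    [-3,2,11,0,0,0,0],
    [-8,4,12,0,0,0,0],
    [-12,6,12,0,0,0,0],
    [-14,7,12,0,0,0,0],
    [-14,7,12,0,0,0,0]
  ]
}}

```text
time: 11.4
position: [468.5, 80.9, 131.8]
eef_rot: [[-0.944, 0.329, -0.012], [0.329, 0.944, -0.003], [0.01, -0.007, -1.0]]
ft_force: [0.3, -0.5, -0.4]
finger_gap: 0.5
```

```bash
python3 - <<'E'
from h import *
o=snap('side','d4');snap('scene','s4'); print(o['time'],o['position'],o['ft_force'])
b,c=[np.load(f'pics/{n}.npz')['f'] for n in('d4','s4')]
r=lambda x,s:cv2.resize(x,s,interpolation=cv2.INTER_CUBIC)
cv2.imwrite('pics/m4.png',np.hstack([r(b[190:290,250:350],(400,400)),r(c[180:280,220:320],(400,400))])[:,:,::-1])
# shift of the instrument and wedge patch between before pushing / after pushing / after pressing
for n,boxes in (('s',{'instr':(150,200,250,350),'padwedge':(245,200,290,240)}),('d',{'instr':(345,120,405,255),'padwedge':(272,215,310,260)})):
  for k,(x0,y0,x1,y1) in boxes.items():
    for a in('0','3'):
      A,B=[cv2.cvtColor(np.load(f'pics/{n}{i}.npz')['f'][y0:y1,x0:x1],cv2.COLOR_RGB2GRAY).astype(np.float32) for i in(a,'4')]
      print(n,k,a,'->4',np.round(cv2.phaseCorrelate(A,B,cv2.createHanningWindow(A.shape[::-1],cv2.CV_32F)),2) if 0 else cv2.phaseCorrelate(A,B))
E
```

```text
11.4 [468.5015275   80.93030991 131.7610807 ] [ 0.27216559 -0.46725436 -0.42300273]
s instr 0 ->4 ((-0.1423939319075842, 0.08396720639342448), 0.9366793754577637)
s instr 3 ->4 ((-0.05742012568229882, -0.006534187314343853), 0.9713985697428386)
s padwedge 0 ->4 ((0.4426719972185502, -0.38191477101904425), 0.5256096540557014)
s padwedge 3 ->4 ((0.46176568155464537, 0.03806481358994063), 0.9987866025500828)
d instr 0 ->4 ((0.05811740026339862, 0.5117368464747614), 0.9984569045643747)
d instr 3 ->4 ((-0.00466115165379577, 0.5043010816340256), 0.9966927648473669)
d padwedge 0 ->4 ((1.5691441878371997, 0.8661197273026104), 0.3882934043142531)
d padwedge 3 ->4 ((-0.0356938307553456, 0.48362045355550976), 1.0024473603566488)
```

View pics/m4.png

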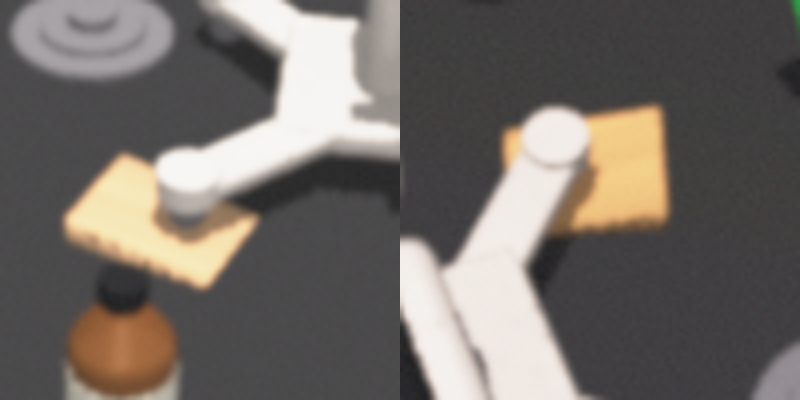

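The view is the same as before the press: the foot is on the wedge and the instrument hasn't moved, within half a pixel. Handing in.

```bash
python3 -c "
from workcell import bot
bot.hand_in(); print(bot.get_obs()['time'])"
```

```text
the job is handed in; nothing more can be done
the job is handed in; nothing more can be done
```

The short foot now sits on the larger wooden wedge and the polarimeter no longer rocks. I handed the job in with the arm clear, at about 11.4 s on the robot's clock.

- **Wedge:** I pushed it thin edge first until the horizontal push rose to about 5.9 N, within the 3 to 8 N snug range. The upward reading on the tool also rose to about 5 N during that last push; I don't know why.
- **Press:** I pressed the pad above that foot with the fingertips shut. The force went from 8 to 11 N while the measured height stayed at 10.8 mm, so it did not rock. Then I let go.
- **Last look:** The side and scene views put instrument and wedge in the same place before and after the press, to within half a pixel. The instrument had also not moved measurably since the start.
- **Disagreement:** The fingertips end about 39 mm short of the reported tool point. Because of this, my first push passed over the wedge without touching it. I corrected for it using the pictures and then the forces.
- **Picture budget:** I viewed 11 pictures, one over the budget of 10.

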